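Press the safety hook and open the cupboard

ROBOT

A 7-joint arm with a two-finger parallel gripper is mounted at the origin on the work surface. World frame = base frame: x ahead of the robot, y to its left, z up, the work surface at z = 0. Lengths are in mm, angles in rad, forces in N, time in s.
With the tool pointing down it reaches from about 400 to 900 mm from the base axis. Payload 5.5 kg.
Tool frame: the origin (TCP) lies on the centre line of the jaws, within the pads' length; the fingertips stand 11 mm ahead of it and the grasp point (between the pads) lies 8 mm behind it; z points along the fingers, y is the line along which they close (so a half turn about z gives the same grasp; the last joint's range is limited). The gripper opens to 85 mm and grips with 20 to 120 N. Pads are 22 mm wide; open, the fingers measure 114 mm over their backs; the gripper's body (76 mm by 85 mm) begins 54 mm behind the grasp point. The pads swing forward as they close: fully open they stand 13 mm farther back than shut.
Start: joints at [-1.067, 0.501, -0.427, 1.55, 0.221, 1.138, -0.21], TCP at [154.973, 631.255, 242.31] pointing down, gripper open.
Joint ranges: [-2.88, 2.88], [-0.31, 2.03], [-1.54, 1.56], [0.2, 2.42], [-1.41, 4.55], [0.19, 2.02], [-2.57, 2.57]. Speed limits (rad/s): [2.57, 2.57, 3.14, 3.14, 3.14, 3.14, 3.14].

INTERFACE

Orientations are given as a unit quaternion [w, x, y, z].
In Python, from workcell import ctrl gives the robot as it stands. Calls block until the motion is done:
- ctrl.move_to(position, orientation): joint-space move of the TCP to a pose.
- ctrl.move_straight(position, rotation=None, v=150, force_limit=None): straight line of the TCP; rotation=None keeps the orientation; v is the mean speed in mm/s. With force_limit (N) it stops when the force on the tool has changed by that much, and returns True; else False.
- ctrl.movej(angles): joint-space move.
- ctrl.move_gripper(opening): finger opening in mm; the grip force is fixed at half the most; returns when the fingers have stopped.
- ctrl.dwell(seconds).
- ctrl.inverse_kinematics(position, orientation): joint angles nearest the present ones, or None.
- ctrl.grab_frame(name): name is "scene" or "top" or "wrist"; returns the picture (420x560x3 uint8, red, green, blue); there is no depth.
- ctrl.camera_model(name): a dict with "camera_matrix" (3x3 intrinsics, pixels), "rvec" (rotation vector, rad) and "tvec" (3), from world to camera coordinates, as OpenCV has them. Camera axes: x right, y down, z forward; pixel columns grow to the right and rows downward; lengths in mm; the calibration is good to about 2 mm. A picture is of the moment at which its call begins: read the wrist's pose just before it. camera_model takes no time and is no camera call; for the wrist camera it gives the pose at the moment of the call.
A pose or a line that the arm cannot do raises ctrl.MotionError and nothing moves.
- ctrl.hand_in(): hands the job in; it is judged then, once.
Readings, each from a call of its own:
- ctrl.current_t(): time.
- ctrl.current_joint_pos(): joint angles.
- ctrl.current_dq(): joint speeds.
- ctrl.current_effort(): joint torques, N m.
- ctrl.current_ee_pos(): TCP position.
- ctrl.current_tcp_rot(): TCP orientation.
- ctrl.current_ft_force(): force on the tool from outside, world axes, zero at the start.
- ctrl.current_wrist_torque(): the same for the moment, N m.
- ctrl.current_opening(): finger opening in mm.
- ctrl.current_grasp_force(): force on a finger pad.
Only numpy, scipy, OpenCV 4.12 (cv2) and the standard library are available. Lean on these libraries where they do the work, as an engineer would, in place of code of your own. Each camera call takes 0.05 s, during which the arm holds its last target. There are 200 camera calls.

TASK

The small cupboard's door is held by its child-safety hook. Reach down through the narrow gap behind the top of the door, gently press the sprung hook down just far enough to clear its catch, and keep it down while you draw the door forward past the catch; then swing the door wide open, well past 60 degrees, without slamming it or forcing the latch, let go, and leave the crockery, spoons and other things where they stand.

Things in the scene. Friction and masses are not known exactly. Their poses are not given: they have to be found in the camera images.
- cupboard: white melamine cupboard, pale blue top, 240 mm deep (its x), 240 wide (y), 200 high, fixed; origin under its centre, x points away from the door into the cupboard, z up. Cream door in front, 226 mm wide, 16 thick; shut, its inner face is at x = -120 mm. Sugar bowl on top at the back, cup inside. More than 20 N of push from the robot on the cupboard, door or hook breaks the latch.
- gap (a point): point fixed on the cupboard, level with its top, right above the hook, half-way across the gap between the shut door's inner face and the top board; axes as the cupboard's. The gap is 42 mm wide (x), 210 long (y), open from above. The hook's upper face lies at rest anywhere from 12 to 28 mm below this point: the height of door and latch differs each time, is not measured and must be felt for.
- board_edge (a point): front edge of the top board, right above the hook; axes as the cupboard's. Under the board the hook's end has an upright tooth held by a catch. The hook moves straight down on a spring: it starts to give at about 4 N and takes 3 N more per 10 mm. It is clear of the catch once 6 mm or more below its rest height and meets a hard stop at 10 mm, where the force shoots up. Let go, it springs back.
- hinge (a point): point on the door's upright hinge axis, fixed on the cupboard, level with its top, in the plane of the shut door's inner face at the door's left (+y) end; axes as the cupboard's. The lime plastic hook is a level tongue 26 mm wide (y), 5 thick, carried by the door 160 mm along -y from here; from the inner face it runs 72 mm straight back (+x), across the gap and under the top board.
- door (a joint): door angle, rad: 0 shut, growing as the free (right, -y) edge swings to the robot (-x), 1.6 at most. The door's top edge is 20 mm above the hook's upper face. Hook up, it moves only about 0.03; the tooth is past the catch from about 0.16. Slight hinge friction: it stays where left; pushing its inner face to the robot opens it. Steel knob outside, 90 mm below its top, 200 mm from the hinge.
- sugar_bowl: brown ceramic sugar bowl with hinged lid, 90 mm across, 90 mm high, on the cupboard's top towards the back; origin at the centre of its underside; to be left alone
- cup: white cup, 72 mm across, 75 mm high, inside the cupboard; origin at the centre of its underside; to be left alone
- caddy: clear plastic cutlery caddy, 120 x 140 mm, 130 mm high; origin at the centre of its underside; to be left alone
- jar: glass jar, 72 mm across, 120 mm high; origin at the centre of its underside; to be left alone
- spoon_a: stainless teaspoon, 140 mm long, lying flat; origin at the centre of its underside; to be left alone
- spoon_b: second stainless teaspoon, 140 mm long, lying flat; origin at the centre of its underside; to be left alone
- scraper: lime silicone scraper, 220 mm long, lying flat; origin at the centre of its underside; to be left alone

How it is judged (in metres and radians):
On the way:
1. the hook has been pressed clear and the door drawn past the catch (value of joint door above 0.17 rad), for 0.1 s.
At the end, for the whole second after the job is handed in: the door stands open by more than 1.05 rad (60 degrees) and is at rest, with the robot clear of it (value of joint door above 1.05 rad and velocity of joint door between -0.05 and 0.05 rad/s); the robot touches nothing.
It fails at once if the robot pushes on anything (the cupboard, its door, the hook) with more than 20 N (contact force between any of the fingers, the arm and anything else above 20 N).
It fails at once if the door is flung open or slammed (faster than 2.5 rad/s) (velocity of joint door above 2.5 rad/s or velocity of joint door below -2.5 rad/s).
It fails at once if a bystander (sugar bowl, cup, caddy, jar, spoon, scraper) is moved by more than 15 mm (distance of any of sugar_bowl, cup, caddy, jar, spoon_a, spoon_b, scraper from where it was at the start of the episode above 0.015 m).
It also fails if it takes over 48 s, if anything falls off the work surface, if the arm or the gripper's body presses on something with over 40 N, if the wrist force passes 120 N, or if a joint passes its speed limit or range.

## Working session

There is one attempt and no reset: what is moved stays moved. The work goes in short steps, each a Python script; the robot and the scene stay as the last script left them, time stands still between calls to the robot, and variables do not carry over. Pictures are saved under pics/ and viewed, at most 10 in all, crops included, and the job is handed in when it is done.

```bash
ls; mkdir -p pics
python3 - <<'E'
from workcell import ctrl
import cv2,numpy as np
for n in("scene","top","wrist"):
    m=ctrl.camera_model(n); np.savez(f"pics/{n}.npz",**{k:np.array(v) for k,v in m.items()})
    R=cv2.Rodrigues(np.array(m["rvec"],float))[0]; print(n,(-R.T@np.array(m["tvec"]).ravel()).round(),R[2].round(2),np.array(m["camera_matrix"]).ravel()[[0,2,5]])
    im=ctrl.grab_frame(n); cv2.imwrite(f"pics/{n}0.png",im[:,:,::-1])
a=[cv2.resize(cv2.imread(f"pics/{n}0.png"),(400,300)) for n in("scene","top","wrist")]
E
```

```text
pics
scene [1361.  809.  985.] [-0.56 -0.57 -0.6 ] [498.1332985  283.27763585 205.63147315]
top [ 282.   -4. 1501.] [ 0.22  0.02 -0.97] [459.46564925 275.25361429 211.55982717]
wrist [ 87. 647. 373.] [ 0.27 -0.07 -0.96] [375.12576193 271.80245117 208.98250697]
```

View pics/scene0.png

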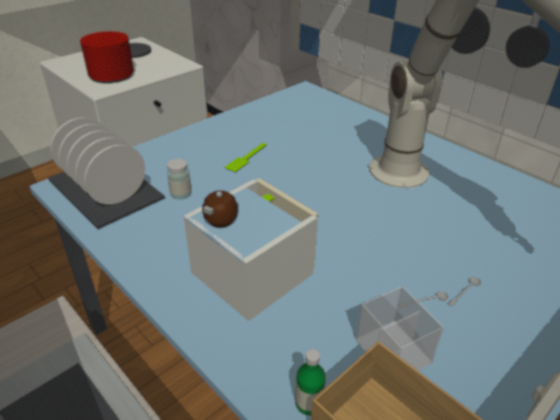

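View pics/top0.png

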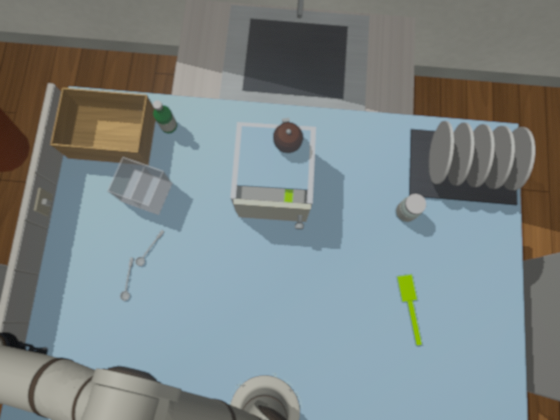

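Scene: cupboard at centre, with the lime hook in the gap near (268,198), the sugar bowl on top and the caddy and spoons to the robot's left. Top: cupboard at cols 233-316, rows 123-218, hook at (289,196), knob at (299,224).

Run:
```python
import cv2,numpy as np
im=cv2.imread("pics/top0.png"); c=im[115:235,220:330]; cv2.imwrite("pics/c.png",cv2.resize(c,None,fx=5,fy=5,interpolation=cv2.INTER_CUBIC))
h=cv2.cvtColor(im,cv2.COLOR_BGR2HSV); m=cv2.inRange(h,(30,120,80),(50,255,255))
n,l,s,ce=cv2.connectedComponentsWithStats(m); print(s[1:],ce[1:])
```

```text
[[284 190   9  12  92]
 [398 275  23  70 605]] [[288.32608696 195.60869565]
 [409.48264463 300.87272727]]
```

View pics/c.png

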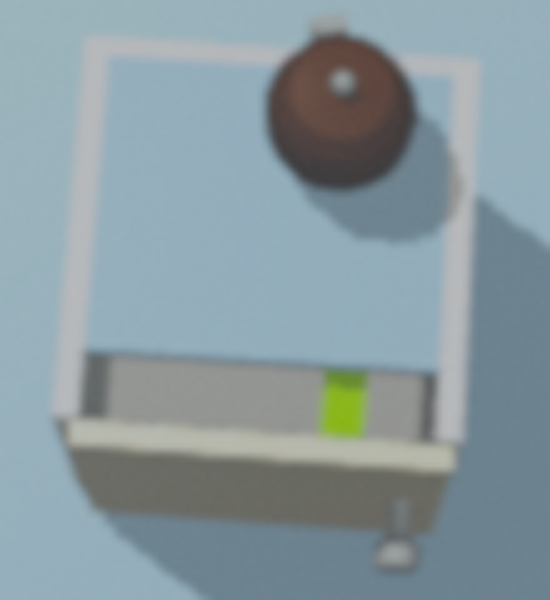

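The crop shows the cupboard's top corners at about (88,38), (479,60), (463,443) and (55,418), the board edge from (85,352) to (437,372), and the hook centred at about (345,403).

```bash
cat > h.py <<'E'
import cv2,numpy as np
def ray(n,px,z):
    d=np.load(f"pics/{n}.npz"); R=cv2.Rodrigues(d["rvec"].astype(float))[0]; C=-R.T@d["tvec"].ravel()
    r=R.T@np.linalg.inv(d["camera_matrix"])@np.array([*px,1.]); return C+r*(z-C[2])/r[2]
E
python3 - <<'E'
from h import *
f=lambda u,v,z:ray("top",((u+.5)/5-.5+220,(v+.5)/5-.5+115),z)
P=[f(88,38,200),f(479,60,200),f(463,443,200),f(55,418,200)]
for p in P:print(p.round(1))
for i in range(4):print("side",np.linalg.norm(P[i]-P[i-1]).round(1))
L=np.array([[120,120],[120,-120],[-120,-120],[-120,120]],float)
Q=np.array(P)[:,:2]; qc=Q.mean(0); U,S,V=np.linalg.svd(L.T@(Q-qc)); R=V.T@U.T
print("centre",qc,"yaw",np.arctan2(R[1,0],R[0,0]), "res",((Q-qc)@R-L).round(1))
loc=lambda p:((p[:2]-qc)@R).round(1)
print("edge",loc(f(85,352,200)),loc(f(437,372,200)))
print("hook c",loc(f(345,403,180)),loc(f(345,403,185)),"hook edges",loc(f(322,403,180)),loc(f(366,403,180)))
print("door top outer/inner corners",[loc(f(*a,200)) for a in((68,418),(455,447),(455,470),(70,443))])
print("knob",loc(f(397,550,110)),"bowl",loc(f(340,115,245)))
E
```

```text
[845.6 157.4 200. ]
[852.6 -80.3 200. ]
[613.  -87.5 200. ]
[606.8 151.2 200. ]
side 238.9
side 237.8
side 239.8
side 238.8
centre [729.5137176   35.21864196] yaw 0.027762309199057308 res [[-0.5 -1.1]
 [-0.1  1.1]
 [ 0.1  0.6]
 [ 0.5 -0.6]]
edge [-78.4 105.1] [ -77.9 -102.3]
hook c [-94.7 -49.7] [-96.  -49.6] hook edges [-95.5 -36.1] [-93.9 -62.2]
door top outer/inner corners [array([-119. ,  111.8]), array([-122.6, -114.8]), array([-136.3, -115.4]), array([-133.9,  109.4])]
knob [-167.7  -88. ] bowl [ 60.9 -36.3]
```

```bash
cat >> h.py <<'E'
from scipy.spatial.transform import Rotation as Ro
from workcell import ctrl
YAW=.0278; RC=Ro.from_euler('z',YAW); C0=np.array([729.5,35.2,0])
W=lambda x,y,z: C0+RC.apply([x,y,0])+[0,0,z]
HX,HY=-120,112
def quat(th=0,flip=0):   # tool down, tool y along the cupboard's y (turned with the door)
    q=(Ro.from_euler('z',YAW-th+flip*np.pi)*Ro.from_matrix(np.diag([-1,1,-1]))).as_quat(scalar_first=True)
    return [float(v) for v in q]
def arc(th,off,z,r=160): # finger centre, off mm from door's inner face at angle th
    return W(HX-r*np.sin(th)+off*np.cos(th), HY-r*np.cos(th)-off*np.sin(th), z)
E
python3 - <<'E'
from h import *
print(ctrl.current_t(),ctrl.current_tcp_rot(),ctrl.current_ft_force())
for fl in(0,1):
    print(fl,quat(0,fl))
    for th in(0,.3,.6,.9,1.2,1.35):
        q=ctrl.inverse_kinematics(list(arc(th,14,190)),quat(th,fl)); q2=ctrl.inverse_kinematics(list(arc(th,14,190)),quat(min(th,.6),fl))
        print(th,arc(th,14,190).round(),None if q is None else np.round(q,2),None if q2 is None else np.round(q2,2))
E
```

```text
0.15 [-1.34051530e-04  1.20102083e-01  9.92761263e-01 -7.38749365e-04] [ 0.11100675 -0.15434477  0.17915952]
0 [0.0, -0.013899552401157382, 0.9999033965554109, 0.0]
0 [625. -16. 190.] [ 0.02  0.48 -0.05  1.68  0.03  0.99  1.56] [ 0.02  0.48 -0.05  1.68  0.03  0.99  1.56]
0.3 [577. -14. 190.] [-0.03  0.39  0.01  1.8  -0.01  0.95  1.28] [-0.03  0.39  0.01  1.8  -0.01  0.95  1.28]
0.6 [532.   2. 190.] [-0.09  0.32  0.05  1.91 -0.02  0.91  0.96] [-0.09  0.32  0.05  1.91 -0.02  0.91  0.96]
0.9 [493.  30. 190.] [-0.16  0.26  0.05  2.   -0.02  0.89  0.6 ] [-0.13  0.26  0.02  2.   -0.01  0.89  0.89]
1.2 [464.  69. 190.] [-0.24  0.21  0.04  2.05 -0.01  0.87  0.21] [-0.18  0.22 -0.03  2.05  0.01  0.87  0.79]
1.35 [455.  91. 190.] [-0.29  0.2   0.04  2.07 -0.01  0.87  0.  ] [-0.2   0.21 -0.06  2.06  0.02  0.87  0.73]
1 [-0.0, -0.9999033965554109, -0.013899552401157346, 0.0]
0 [625. -16. 190.] [-0.26  0.49  0.32  1.69 -0.18  0.99 -1.42] [-0.26  0.49  0.32  1.69 -0.18  0.99 -1.42]
0.3 [577. -14. 190.] [-0.7   0.54  0.91  1.82 -0.5   1.02 -1.43] [-0.7   0.54  0.91  1.82 -0.5   1.02 -1.43]
0.6 [532.   2. 190.] [-0.91  0.56  1.14  1.94 -0.6   1.03 -1.65] [-0.91  0.56  1.14  1.94 -0.6   1.03 -1.65]
0.9 [493.  30. 190.] [-1.12  0.65  1.36  2.03 -0.73  1.09 -1.86] [-1.02  0.47  1.14  2.02 -0.52  0.98 -1.76]
1.2 [464.  69. 190.] [-1.25  0.58  1.37  2.08 -0.67  1.04 -2.28] [-1.14  0.4   1.14  2.08 -0.46  0.94 -1.89]
1.35 [455.  91. 190.] [-1.31  0.56  1.37  2.09 -0.66  1.03 -2.5 ] [-1.2   0.39  1.14  2.09 -0.44  0.93 -1.96]
```

Run:
```python
from h import *
p=ctrl.current_ee_pos(); ctrl.move_straight([p[0],p[1],320.],v=200)
ctrl.move_gripper(0)
ctrl.move_to(list(arc(0,21,320)),quat())
ctrl.move_straight(list(arc(0,21,235)),v=120)
ctrl.dwell(.3)
print(ctrl.current_t(),ctrl.current_ee_pos(),arc(0,21,235),ctrl.current_ft_force())
m=ctrl.camera_model("wrist"); np.savez("pics/w1.npz",**{k:np.array(v) for k,v in m.items()})
cv2.imwrite("pics/w1.png",ctrl.grab_frame("wrist")[:,:,::-1])
```

```text
5.4417 [632.20460492 -15.5493981  235.70235403] [631.87248124 -15.53329855 235.        ] [ 0.0294752   0.1808082  -0.30482483]
```

View pics/w1.png

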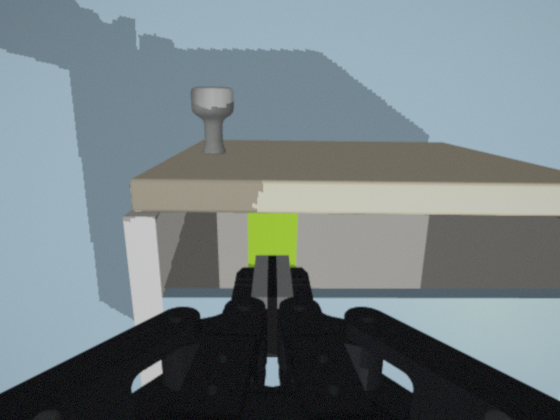

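The wrist view shows the hook at cols 248-297, straight under the closed fingers (centre about 272). The door's inner top edge is at row 212 and the board edge at about row 291. I'll cross-check these, then feel for the hook.

Run:
```python
from h import *
loc=lambda p:RC.inv().apply(p-C0).round(1)
print("door",loc(ray("w1",(272,212),200)),"edge",loc(ray("w1",(400,291),200)),"hook L/R",loc(ray("w1",(248,235),180)),loc(ray("w1",(297,235),180)))
ctrl.move_straight(list(arc(0,21,208)),v=60,force_limit=4)
ctrl.dwell(.2); f0=np.array(ctrl.current_ft_force())
hit=ctrl.move_straight(list(arc(0,21,178)),v=10,force_limit=2.)
print(hit,ctrl.current_t(),ctrl.current_ee_pos(),f0.round(2),np.round(ctrl.current_ft_force(),2))
```

```text
door [-119.1  -47.9  200. ] edge [-78.3  15.4 200. ] hook L/R [-100.5  -60.6  180. ] [-100.5  -34.6  180. ]
True 8.0083 [631.91515092 -15.55793393 190.57134264] [-1.18  0.3   1.17] [ 0.37 -0.49  3.99]
```

Contact is at TCP z ≈ 190.6, so the hook's face is about 20 mm below the top, inside the stated range. Now press about 7.8 mm.

Run:
```python
from h import *
for z in(186,184,182.8):
    hit=ctrl.move_straight(list(arc(0,21,z)),v=10,force_limit=6); ctrl.dwell(.1)
    fs=[]
    for _ in range(5): fs.append(ctrl.current_ft_force()); ctrl.dwell(.03)
    print(z,hit,ctrl.current_ee_pos()[2].round(2),np.mean(fs,0).round(2),ctrl.current_t())
    if hit:break
```

```text
186 False 186.15 [-0.34 -0.25  5.53] 8.8167
184 False 184.27 [-0.73  0.34  5.64] 9.4333
182.8 False 183.2 [-0.26  0.1   6.  ] 9.9667
```

Run:
```python
from h import *
Z=182.2
print(ctrl.move_straight(list(arc(0,12.5,Z)),v=15,force_limit=6),ctrl.current_ft_force().round(1),ctrl.current_ee_pos().round(1))
for th in np.arange(.04,.33,.04):
    hit=ctrl.move_straight(list(arc(th,11,Z)),rotation=quat(th),v=35,force_limit=7)
    print(round(th,2),hit,ctrl.current_ft_force().round(1),ctrl.current_ee_pos().round(1),round(ctrl.current_t(),2))
    if hit:break
cv2.imwrite("pics/t2.png",cv2.resize(ctrl.grab_frame("top")[100:300,180:380,::-1],(600,600)))
```

```text
False [ 0.1 -0.3  6.1] [623.8 -16.3 182.7]
0.04 False [-0.7 -1.3  6.5] [615.7 -16.8 182.7] 11.06
0.08 False [-0.3 -0.2  6.1] [609.3 -16.9 182.6] 11.39
0.12 False [-0.3 -1.2  4.8] [602.9 -16.7 182.7] 11.72
0.16 False [0.1 0.1 5.9] [596.4 -16.3 182.6] 12.06
0.2 False [-0.8 -0.2  6.8] [590.1 -15.6 182.6] 12.39
0.24 False [ 0.5 -0.6  7.5] [583.7 -14.7 182.6] 12.72
0.28 False [ 0.7 -0.1  6.7] [577.4 -13.5 182.6] 13.06
0.32 False [-0.6  0.5  6.1] [571.2 -12.2 182.6] 13.39
```

View pics/t2.png

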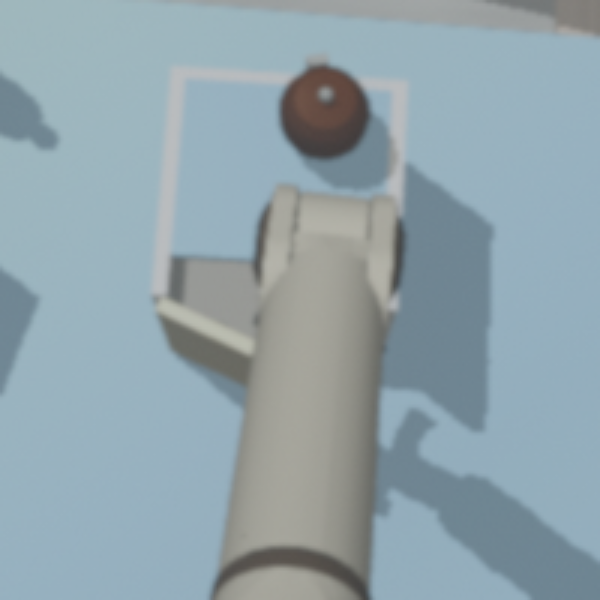

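The door's top edge slants clearly from (160,305) to (255,350), so the door is open by about 0.3 rad and past the catch. Next: let the hook up, then swing the door wide.

Run:
```python
from h import *
Z=193
ctrl.move_straight(list(arc(.32,12,Z)),rotation=quat(.32),v=15)
ok=True
for th in np.arange(.4,1.37,.08):
    hit=ctrl.move_straight(list(arc(th,11,Z)),rotation=quat(th),v=50,force_limit=7)
    print(round(th,2),hit,ctrl.current_ft_force().round(1),round(ctrl.current_t(),2))
    if hit: ok=False;break
if ok:
    ctrl.move_straight(list(arc(th,28,Z)),v=30)
    ctrl.move_straight(list(arc(th,28,300)),v=80)
    ctrl.move_to(list(W(-250,-300,330)),quat(th))
cv2.imwrite("pics/t3.png",cv2.resize(ctrl.grab_frame("top")[100:300,150:350,::-1],(600,600)))
print(ctrl.current_t(),ctrl.current_ee_pos())
```

```text
0.4 False [ 0.3 -0.8 -0.4] 14.74
0.48 False [-0.3  0.9  0.2] 15.15
0.56 False [ 0.6 -0.5 -0.2] 15.56
0.64 False [-0.6  0.5  0.1] 15.97
0.72 False [-0.1 -0.1 -0.5] 16.38
0.8 False [-0.2 -1.  -0.1] 16.78
0.88 False [ 0.2 -0.8 -1.1] 17.19
0.96 False [-0.5 -0.1  0.1] 17.6
1.04 False [ 0.1 -0.9 -0. ] 18.01
1.12 False [-0.9  0.2 -0.1] 18.42
1.2 False [ 0.8  0.7 -0.1] 18.82
1.28 False [ 0.3  0.2 -0.3] 19.23
1.36 False [-0.2 -0.1  1.4] 19.64
23.225 [ 488.65523238 -269.61013401  329.58397635]
```

View pics/t3.png

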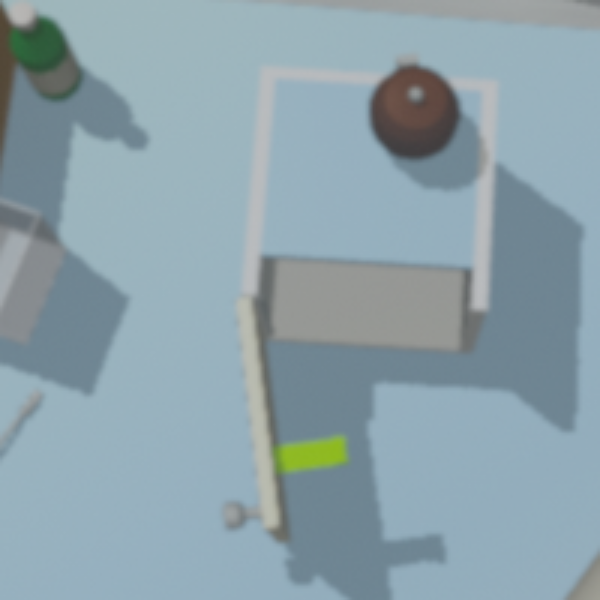

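The door now runs from (245,298) to (272,525), about 80 degrees open. The hook shows at (312,455), the robot is clear, and the sugar bowl hasn't moved.

```bash
python3 -c "
from workcell import ctrl
ctrl.dwell(.5); print(ctrl.hand_in(), ctrl.current_t())"
```

```text
the job is handed in; nothing more can be done
the job is handed in; nothing more can be done
```

I pressed the hook clear, drew the door past the catch and swung it open to about 80 degrees (well past 60), then moved the robot clear and handed the job in at about 24 s; the highest tool force I read was about 7.5 N, and the sugar bowl stayed put in the last picture, but I didn't check the other items individually and no verdict came back.

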